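Three clicks coarser, then purge

TASK

The shot ran too slow: coarsen the espresso grinder by three clicks. With a fingertip push the lever on its collar lightly clockwise (seen from above) until it drops into the third notch from where it stands now, no further, then press the grind button on the grinder's rear deck right down and let it come up again, to purge the old grounds. Only push and press, gripping nothing; everything else on the counter stays standing where it is.

Things in the scene. Friction and masses are not known exactly. Their poses are not given: they have to be found in the camera images.
- grinder: the grinder, fixed to the counter: white housing on a dark foot plate, 144 mm wide, 215 mm long, 285 mm tall. Origin on the counter under the vertical axis of its round adjustment collar; its -x is the front (spout and lever side), its +x the rear. Top face at z = 225 mm: a round head of 70 mm radius about the axis and a deck behind it to x = +125 mm, y = -72 to +72 mm
- collar_centre (a point): point on the collar axis at the level of the grinder's top face (z = 225 mm). Collar: radius 50 mm, index teeth out to 55 mm, up to 22 mm above this point. Above it the fixed loading bowl with a wooden lid, radius 45 mm, top 60 mm above this point. A ball-catch housing stands on the top face 60 to 72 mm to the grinder's +y, 15 mm tall
- lever: the moving collar with its lever; origin on the collar axis, 226 mm above the counter. The lever is a 10 mm thick steel bar with an upright round black knob on its end (see lever_knob)
- lever_knob (a point): centre of the top of the knob, 268 mm above the counter. The knob is 17 mm thick, 40 mm tall, its axis 100 mm from the collar axis; the bar joins it to the collar with its centre line 32 mm below this point. Beneath the knob is free air down to the cups on the counter
- grind_setting (a joint): angle of collar and lever, rad; grows clockwise seen from above (coarser). At 0 the lever points 30 degrees from the grinder's -x towards its -y, in the finest of 7 notches 0.1745 rad (17 mm at the knob) apart; starts in one of the first three. A spring ball holds each notch: 5 to 7 N on the knob starts it, then the push falls; half way it snaps ahead. Let go, it drops into the nearest notch
- grind_button_top (a point): centre of the top of the grind button, a plain metal push button of 26 mm diameter that points straight up, on the grinder's rear deck 92 mm behind the collar axis; its top is 246 mm above the counter when up. Its dark round collar is 42 mm across, 9 mm lower
- grind_button (a joint): travel of the button, m: 0 up, 0.005 fully down (5 N); counts as pressed beyond 0.0035. It springs back
- dosing_cup: bystander, loose, origin at the centre of its underside: open steel cup, 58 mm across, 72 mm tall, standing on the grinder's foot plate under the spout
- tamper: bystander, loose, origin at the centre of its underside: tamper standing on its 57 mm steel base, dark wood handle, 90 mm tall, beside the grinder
- cup_small: bystander, loose, origin at the centre of its underside: stoneware cup without handle, 68 mm across, 62 mm tall, beside the grinder
- cup_large: bystander, loose, origin at the centre of its underside: stoneware cup without handle, 82 mm across, 70 mm tall, on the counter in front of the grinder
- pitcher: bystander, loose, origin at the centre of its underside: open steel milk jug with spout and side handle, 86 mm across, 105 mm tall, beside the grinder
- portafilter: bystander, loose, origin at the centre of its underside: steel filter holder, 68 mm across and 32 mm tall, with a 130 mm wooden handle along its -x, lying on a 6 mm rubber mat
- bean_jar: bystander, loose, origin at the centre of its underside: amber glass jar with wooden lid, 92 mm across, 135 mm tall
- brush: bystander, loose, origin at the centre of its underside: grinder brush lying flat, 170 mm long

How it is judged:
By the outcome, as a careful person would: the job done as asked, in the order asked, and still so for the second after the job is handed in, with the robot touching nothing.
It also fails if it takes over 50 s, if anything falls off the work surface, if the arm or the gripper's body presses on something with over 40 N, if the wrist force passes 120 N, or if a joint passes its speed limit or range.

ROBOT

A 6-joint arm with a two-finger parallel gripper is mounted at the origin on the work surface. World frame = base frame: x ahead of the robot, y to its left, z up, the work surface at z = 0. Lengths are in mm, angles in rad, forces in N, time in s.
With the tool pointing down it reaches from about 275 to 825 mm from the base axis. Payload 4.9 kg.
Tool frame: the origin (TCP) lies at the very end of the fingers, on their centre line; the grasp point (between the pads) lies 19 mm behind it; z points along the fingers, y is the line along which they close (so a half turn about z gives the same grasp; the last joint's range is limited). The gripper opens to 85 mm and grips with 20 to 120 N. Pads are 22 mm wide; open, the fingers measure 114 mm over their backs; the gripper's body (76 mm by 85 mm) begins 54 mm behind the grasp point. The pads swing forward as they close: fully open they stand 13 mm farther back than shut.
Start: joints at [-1.253, 0.326, -0.193, 1.052, 0, 1.437], TCP at [240.136, -494.826, 209.881] pointing down, gripper open.
Joint ranges: [-2.65, 2.65], [-0.97, 1.79], [-1.3, 1.35], [-1.93, 2.1], [-1.47, 1.37], [-3.14, 3.14]. Speed limits (rad/s): [2.57, 2.57, 3.14, 3.14, 3.14, 3.14].

INTERFACE

Orientations are given as [roll, pitch, yaw] about the fixed x, y, z axes, in that order (R = Rz(yaw) Ry(pitch) Rx(roll)).
In Python, from bench import bot, solve_ik, imaging gives the robot as it stands. Calls block until the motion is done:
- bot.move_ptp(position, orientation): joint-space move of the TCP to a pose.
- bot.movel(position, rot=None, max_speed=150, threshold=None): straight line of the TCP; rot=None keeps the orientation; max_speed is the mean speed in mm/s. With threshold (N) it stops when the force on the tool has changed by that much, and returns True; else False.
- bot.move_j(angles): joint-space move.
- bot.grip(opening, effort=None): opening from 0.0 (shut) to 1.0 (fully open); effort is the grip in N (None keeps the last); returns when the fingers have stopped.
- bot.dwell(seconds).
- solve_ik(position, orientation): joint angles nearest the present ones, or None.
- bot.get_state(): the state.
- imaging.capture(name): name is "scene" or "top" or "wrist"; returns the picture (480x640x3 uint8, blue, green, red); there is no depth.
- imaging.camera_model(name): a dict with "K" (3x3 intrinsics, pixels), "k1" (the pictures are not rectified: a ray, as slopes to the right and down, at radius r is drawn at 1 + k1 r^2 times it, then the intrinsics apply), "position" and "rotation" of the camera in the world. Camera axes: x right, y up, looking along -z (the intrinsics and any distortion apply to the point x, -y, -z); pixel columns grow to the right and rows downward; lengths in mm; the calibration is good to about 2 mm. A picture is of the moment at which its call begins: read the wrist's pose just before it. camera_model takes no time and is no camera call; for the wrist camera it gives the pose at the moment of the call.
A pose or a line that the arm cannot do raises bot.IKError and nothing moves.
- bot.sign_off(): hands the job in; it is judged then, once.
The state is a dict: "t": time; "qpos": joint angles; "joint_velocities": joint speeds; "effort": joint torques, N m; "tcp_pos": TCP position; "orientation": TCP orientation; "contact_force": force on the tool from outside, world axes, zero at the start; "wrist_torque": the same for the moment, N m; "opening": opening from 0.0 (shut) to 1.0 (fully open); "gripper_force": force on a finger pad.
Only numpy, scipy, OpenCV 4.12 (cv2) and the standard library are available. Lean on these libraries where they do the work, as an engineer would, in place of code of your own. Each camera call takes 0.05 s, during which the arm holds its last target. There are 200 camera calls.

## Working session

There is one attempt and no reset: what is moved stays moved. The work goes in short steps, each a Python script; the robot and the scene stay as the last script left them, time stands still between calls to the robot, and variables do not carry over. Pictures are saved under pics/ and viewed, at most 10 in all, crops included, and the job is handed in when it is done.

```bash
ls; mkdir -p pics
python3 - <<'E'
from bench import bot, imaging
import cv2
for n in("scene","top"):
    cv2.imwrite(f"pics/{n}0.png",imaging.capture(n)); m=imaging.camera_model(n); print(n,m)
print(bot.get_state()["t"])
E
```

```text
pics
scene {'K': array([[564.61759652,   0.        , 326.81929221],
       [  0.        , 564.61759652, 236.63079053],
       [  0.        ,   0.        ,   1.        ]]), 'k1': -0.08136797101387364, 'position': array([1274.47220707,  668.83097417, 1040.203203  ]), 'rotation': array([0.87055145, 0.01698475, 2.22363114])}
top {'K': array([[616.77530508,   0.        , 321.85728486],
       [  0.        , 616.77530508, 231.25364038],
       [  0.        ,   0.        ,   1.        ]]), 'k1': 0.014588025229451516, 'position': array([ 354.75210418,   34.43382128, 1580.82531664]), 'rotation': array([ 1.07943692e-01, -1.20480833e-03, -1.55382752e+00])}
0.1
```

View pics/scene0.png

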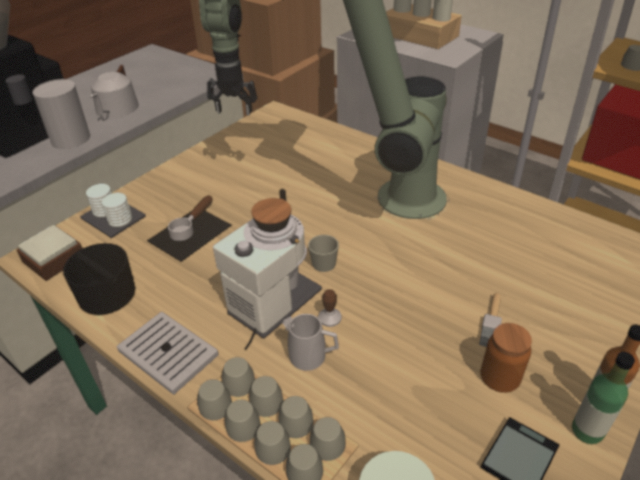

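View pics/top0.png

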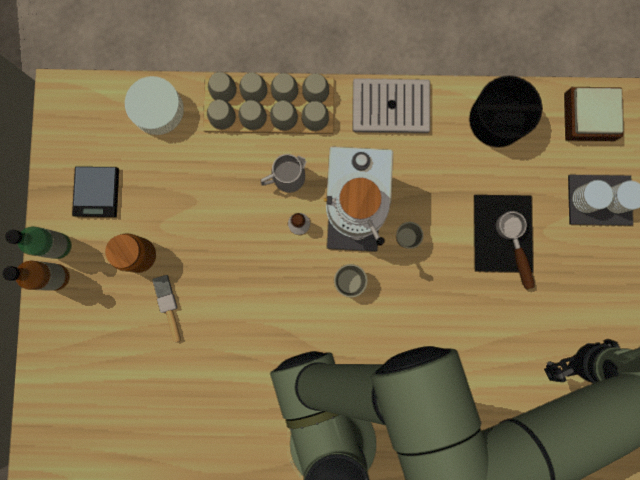

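The scene view shows the white grinder, with its front and lever facing the robot. In the top view I read the lid at about (361,198), the button at (361,160) and the knob at (379,241).

```bash
cat > h.py <<'E'
import numpy as np, cv2
from scipy.spatial.transform import Rotation as R
from bench import bot, solve_ik, imaging
def onplane(m,uv,z):
    K=m["K"]; d=np.array([(uv[0]-K[0,2])/K[0,0],(uv[1]-K[1,2])/K[1,1]]); s=d.copy()
    for _ in range(10): s=d/(1+m["k1"]*(s@s))
    r=R.from_euler("xyz",m["rotation"]).apply([s[0],-s[1],-1]); p=m["position"]
    return p+r*(z-p[2])/r[2]
def blob(mask,uv,rad):
    c=np.zeros_like(mask); cv2.circle(c,tuple(map(int,uv)),rad,255,-1)
    n,l,s,cen=cv2.connectedComponentsWithStats(mask&c)
    i=1+np.argmax(s[1:,4]); return cen[i],s[i]
E
python3 - <<'E'
from h import *
im=cv2.imread("pics/top0.png"); m=imaging.camera_model("top")
hsv=cv2.cvtColor(im,cv2.COLOR_BGR2HSV)
lid,s1=blob(cv2.inRange(hsv,(5,110,60),(20,255,255)),(361,198),24)
kn,s2=blob(cv2.inRange(hsv,(0,0,0),(180,255,50)),(379,241),8)
print(lid,s1,kn,s2)
print(onplane(m,lid,285),onplane(m,kn,268),onplane(m,(361,160),246), onplane(m,(335,460),0))
for n,uv,z in(("cup",(409,234),62),("cupL",(351,280),70),("tamper",(298,220),90),("pitch",(289,172),105)): print(n,onplane(m,uv,z))
c=im[135:265,310:440]; cv2.imwrite("pics/c0.png",cv2.resize(c,None,fx=4.6,fy=4.6,interpolation=cv2.INTER_CUBIC))
E
```

```text
[360.01362604 197.86979561] [ 340  178   41   41 1321] [376.89010989 241.67032967] [371 236  13  13  91]
[567.93608932 -44.62999337 285.        ] [476.6455277  -82.70480215 268.        ] [658.82713678 -48.30033122 246.        ] [-42.46813111  -6.72841484   0.        ]
cup [ 516.19809361 -180.40540829   62.        ]
cupL [399.9390549  -37.82038938  70.        ]
tamper [542.88837305  93.95296511  90.        ]
pitch [658.2216385  117.71110793 105.        ]
```

View pics/c0.png

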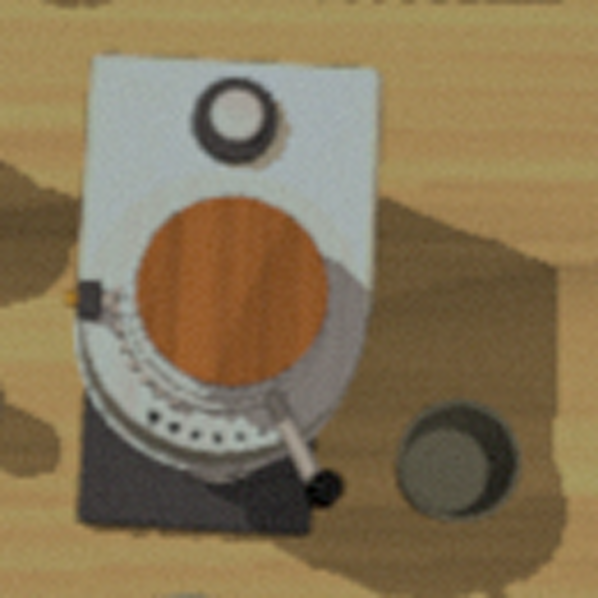

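The crop shows the lid at (360.4,198.3), the button at (361.7,160.0) and the knob at (380.2,241.1). The mask had picked up the dark foot plate, so its knob position was off. With these values the lever is about 28° off the front, which makes it the first notch. I'll shut the gripper and check with the wrist camera.

Run:
```python
from h import *
m=imaging.camera_model("top")
for uv,z in(((360.4,198.3),285),((380.2,241.1),268),((361.7,160),246)): print(onplane(m,uv,z).round(1))
print(bot.get_state()["orientation"])
p=bot.get_state()["tcp_pos"]
bot.grip(0.0)
bot.move_ptp([490,-130,400],[np.pi,0,np.deg2rad(-75)])
s=bot.get_state(); print(s["t"],s["tcp_pos"],s["qpos"],s["orientation"])
w=imaging.camera_model("wrist"); cv2.imwrite("pics/w0.png",imaging.capture("wrist")); np.save("w0.npy",w,allow_pickle=True); print(w)
```

```text
[567.  -45.5 285. ]
[478.  -89.8 268. ]
[658.9 -49.8 246. ]
[-3.14002486e+00 -2.22367849e-04  4.51770454e-01]
3.9417 [ 489.92808384 -130.20453888  399.84013219] [-4.05419724e-01  1.93811598e-01  1.08616673e-01  1.48586550e+00
 -6.12977730e-05 -2.23749416e+00] [ 3.14134720e+00  1.15145983e-04 -1.30951822e+00]
{'K': array([[409.98214825,   0.        , 318.85387433],
       [  0.        , 409.98214825, 248.93882453],
       [  0.        ,   0.        ,   1.        ]]), 'k1': -0.09408964165301405, 'position': array([ 509.59968691, -203.27765092,  562.98140307]), 'rotation': array([-2.99606795e-01, -7.13214925e-05, -2.88068273e+00])}
```

View pics/w0.png

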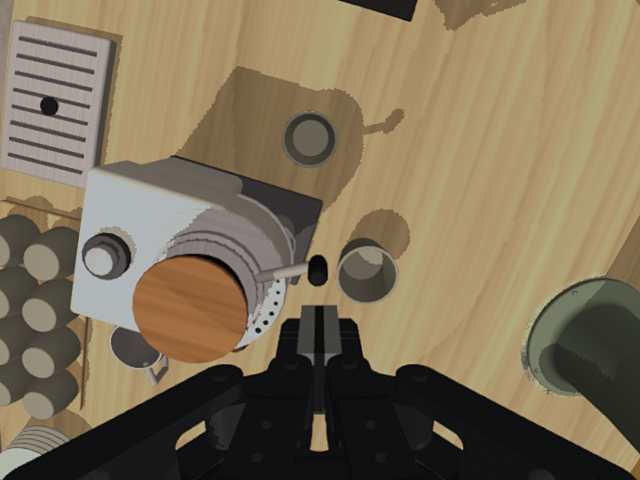

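The wrist view shows the knob top at about (318,274), the button top at (99,262) and the lid centre at about (190,308). All three are clear of the fingers.

Run:
```python
from h import *
w=np.load("w0.npy",allow_pickle=True).item(); im=cv2.imread("pics/w0.png"); hsv=cv2.cvtColor(im,cv2.COLOR_BGR2HSV)
lid,s1=blob(cv2.inRange(hsv,(5,110,60),(20,255,255)),(190,308),68)
kn,s2=blob(cv2.inRange(hsv,(0,0,0),(180,255,70)),(318,268),22)
bt,s3=blob(cv2.inRange(hsv,(0,0,150),(180,80,255)),(99,262),17)
print(lid,s1,kn,s2,bt,s3)
L=onplane(w,lid,285);K=onplane(w,(318,274),268);B=onplane(w,bt,246)
print(L,K,B,onplane(w,kn,250))
print(np.linalg.norm((K-L)[:2]),np.rad2deg(np.arctan2(*(L-K)[1::-1])),np.rad2deg(np.arctan2(*(B-L)[1::-1])))
```

```text
[190.060272   309.49917577] [ 133  256  115  108 9706] [317.33140655 270.38535645] [308 255  20  31 519] [ 98.33629893 261.03736655] [ 85 248  27  27 562]
[568.78614872 -49.21829686 285.        ] [481.51197232 -95.61869432 268.        ] [660.79340036 -50.54151061 246.        ] [481.12940175 -91.9379928  250.        ]
98.84219115080694 27.997898851422878 -0.8239495858372796
```

```bash
cat >> h.py <<'E'
AX=np.array([567.5,-47.]); Z=236
def pose(th,d):   # th: lever angle past start (deg, clockwise); d: TCP distance behind knob axis
    p=np.deg2rad(208-th); u=np.array([np.cos(p),np.sin(p)]); t=np.array([u[1],-u[0]])
    y=np.deg2rad(208-th+90-360)
    return np.r_[AX+100*u-d*t,Z],[np.pi,0,y],t
E
python3 - <<'E'
from h import *
P,o,t=pose(0,42)
bot.move_ptp(P+[0,0,80],o); bot.movel(P,max_speed=120); bot.dwell(.2)
f0=bot.get_state()["contact_force"]; print(f0)
Q,_,_=pose(0,8)
hit=bot.movel(Q,max_speed=12,threshold=2.0)
s=bot.get_state(); print(s["t"],hit,s["tcp_pos"],s["contact_force"]); print("d=",42-(np.array(s["tcp_pos"])[:2]-P[:2])@t)
cv2.imwrite("pics/w1.png",imaging.capture("wrist"))
E
```

```text
[ 0.06621114  0.37607594 -0.67908388]
7.325 True [ 487.30609913 -109.40045855  235.85442321] [ 0.25412106 -1.44795876 -0.13975855]
d= 17.44757870153808
```

View pics/w1.png

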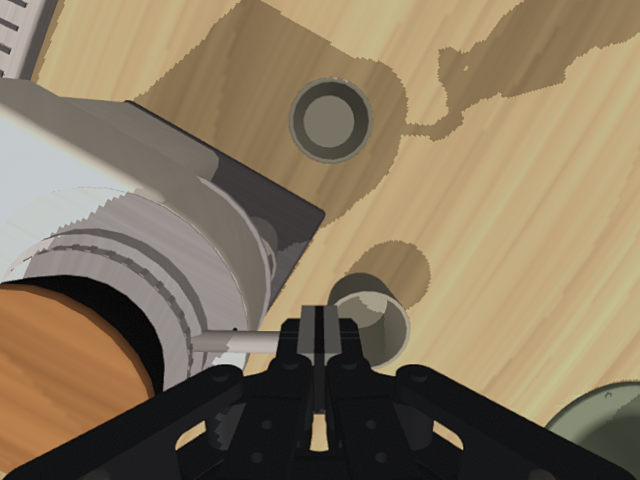

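The fingers sit flat behind the knob at about (320,330) and contact came where I expected it. Now I'll push in small arc steps and watch the force.

Run:
```python
from h import *
for th in np.arange(1.5,23.1,1.5):
    P,o,t=pose(th,17.45); bot.movel(P,o,max_speed=14)
    s=bot.get_state(); print(round(s["t"],2),th,round(float(-np.array(s["contact_force"])[:2]@t),2))
```

```text
7.68 1.5 4.36
8.03 3.0 0.81
8.37 4.5 0.1
8.71 6.0 -0.03
9.05 7.5 0.68
9.39 9.0 0.54
9.73 10.5 1.21
10.07 12.0 4.83
10.42 13.5 1.35
10.76 15.0 -0.64
11.1 16.5 -0.68
11.44 18.0 1.12
11.78 19.5 0.13
12.12 21.0 3.12
12.47 22.5 3.21
```

Run:
```python
from h import *
for th in (23.5,24.5,25.5,26.5,27.3):
    P,o,t=pose(th,17.45); bot.movel(P,o,max_speed=12)
    s=bot.get_state(); print(round(s["t"],2),th,round(float(-np.array(s["contact_force"])[:2]@t),2))
P,o,t=pose(27.3,55); bot.movel(P,max_speed=80); bot.movel(P+[0,0,120],max_speed=150)
s=bot.get_state(); print(s["t"])
cv2.imwrite("pics/w2.png",imaging.capture("wrist")); np.save("w2.npy",imaging.camera_model("wrist"))
im=imaging.capture("top"); cv2.imwrite("pics/t2.png",cv2.resize(im[135:265,310:440],None,fx=4.6,fy=4.6,interpolation=cv2.INTER_CUBIC))
```

```text
12.77 23.5 2.69
13.07 24.5 -0.77
13.37 25.5 0.47
13.67 26.5 0.01
13.93 27.3 0.76
15.5
```

View pics/w2.png

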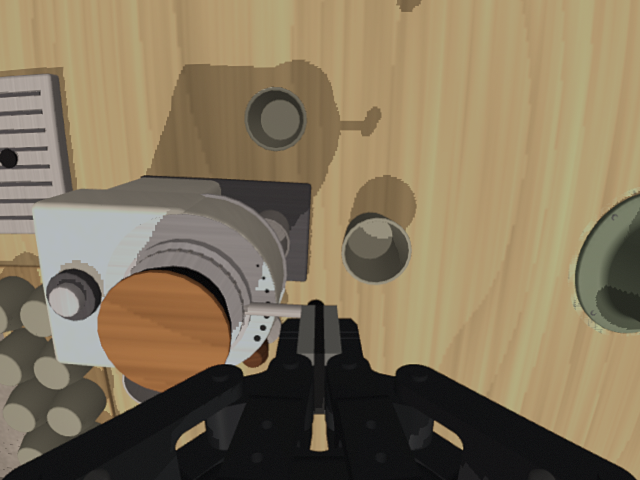

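View pics/t2.png

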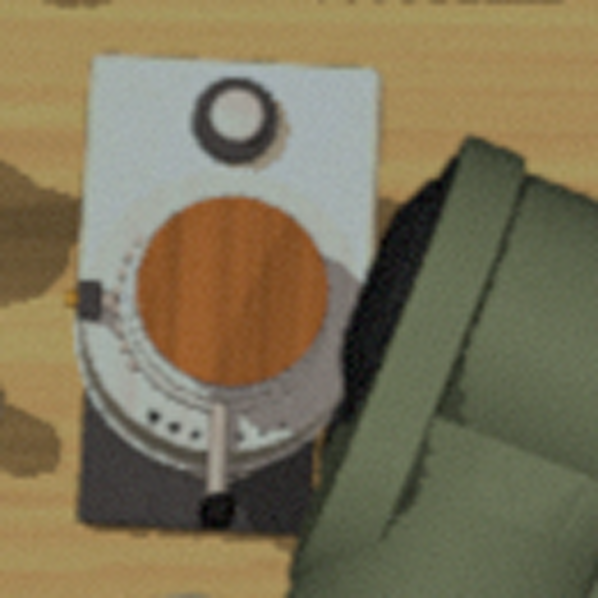

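After three snaps the lever points straight to the front, at (217,510) in the top crop, with three index dots left beyond it. Nothing else has moved. Next, the button.

Run:
```python
from h import *
p=np.array(bot.get_state()["tcp_pos"]); bot.movel(p+[0,0,50],max_speed=150)
o=[np.pi,0,np.deg2rad(-2)]
bot.move_ptp([660,-50,400],o); bot.movel([660,-50,258],max_speed=120); bot.dwell(.2)
print(bot.get_state()["contact_force"])
h=bot.movel([660,-50,237],max_speed=10,threshold=10)
s=bot.get_state(); print(h,s["t"],s["tcp_pos"],s["contact_force"]); bot.dwell(.3); s=bot.get_state(); print(s["tcp_pos"],s["contact_force"])
cv2.imwrite("pics/w3.png",imaging.capture("wrist"))
bot.movel([660,-50,258],max_speed=40); bot.movel([660,-50,400],max_speed=150)
bot.move_ptp([400,-250,400],o)
cv2.imwrite("pics/t3.png",imaging.capture("top")); print(bot.get_state()["t"])
```

```text
[-0.00876067  0.59772058 -0.06651396]
False 23.9417 [660.01697461 -49.99617129 237.04458941] [ 0.53008684 -0.46594528  0.30847241]
[659.97560544 -49.99346434 237.00306822] [0.71416229 0.12189798 0.25424889]
27.3583
```

View pics/w3.png

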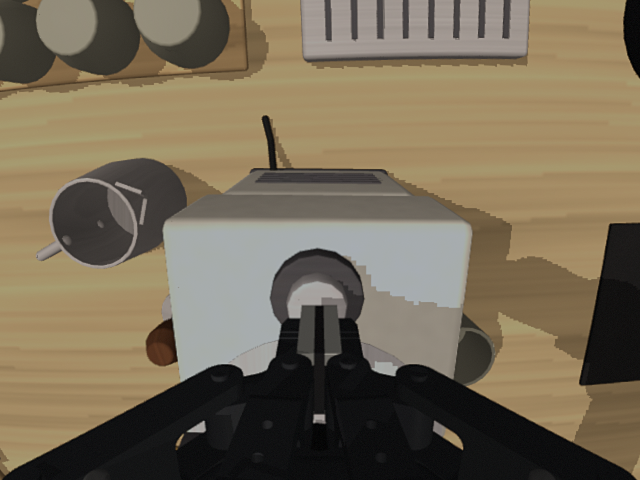

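View pics/t3.png

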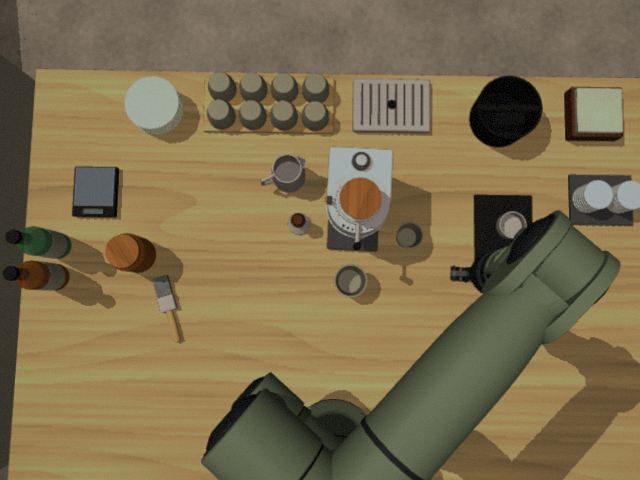

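The button wasn't pressed, because there was no force down to z=237. In w3 the button, at about (318,295), sits beyond the fingertips at (320,305). The lever is in its notch and the bystanders haven't moved. I'll work out the button and fingertip positions from w3, using the wrist camera's fixed mounting.

Run:
```python
from h import *
w=np.load("w0.npy",allow_pickle=True).item()
Rt=R.from_euler("xyz",[3.14134720,1.15145983e-04,-1.30951822]); pt=np.array([489.93,-130.20,399.84])
Xp=Rt.inv().apply(w["position"]-pt); XR=Rt.inv()*R.from_euler("xyz",w["rotation"])
R3=R.from_euler("xyz",[np.pi,0,np.deg2rad(-2)]); p3=np.array([660,-50,237.])
m=dict(w); m["position"]=p3+R3.apply(Xp); m["rotation"]=(R3*XR).as_euler("xyz")
print(Xp,m["position"],bot.get_state()["opening"])
im=cv2.imread("pics/w3.png")
for n,uv,z in(("tip far edge",(319,305),237),("button far edge top",(318,283),246),("btn left",(288,303),246),("btn right",(347,303),246),("collar far",(317,249),237),("collar l",(271,292),237),("collar r",(363,292),237),("deck rear edge",(318,222),225)):
    print(n,onplane(m,uv,z).round(1))
cv2.imwrite("pics/w3c.png",cv2.resize(im[240:360,250:390],None,fx=5,fy=5,interpolation=cv2.INTER_CUBIC))
```

```text
[ 7.56596395e+01 -8.49747025e-02 -1.63150142e+02] [735.61651523 -52.5555604  400.15014183] -0.0011152516559923237
tip far edge [659.7 -49.9 237. ]
button far edge top [673.7 -50.  246. ]
btn left [665.2 -37.4 246. ]
btn right [664.4 -61.6 246. ]
collar far [685.3 -50.  237. ]
collar l [666.6 -29.4 237. ]
collar r [665.2 -69.1 237. ]
deck rear edge [693.9 -50.7 225. ]
```

View pics/w3c.png

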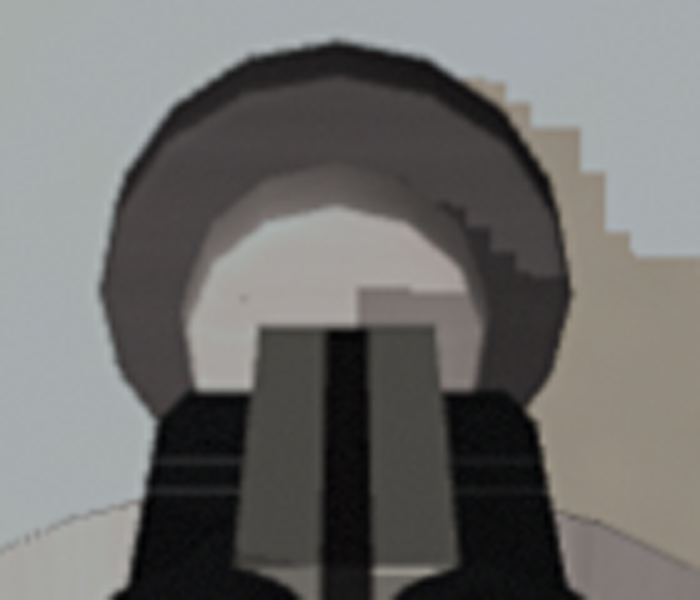

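The crop shows the fingertip faces stopping short of the button's white top, with a gap and shadow below them. They're centred but still above it, so I'll go lower with a force stop.

Run:
```python
from h import *
o=[np.pi,0,np.deg2rad(-2)]
bot.move_ptp([660,-50,400],o); bot.movel([660,-50,242],max_speed=130); bot.dwell(.2)
h=bot.movel([660,-50,217],max_speed=9,threshold=8)
s=bot.get_state(); print(h,s["t"],s["tcp_pos"],s["contact_force"],s["opening"]); bot.dwell(.4); s=bot.get_state(); print(s["tcp_pos"],s["contact_force"])
cv2.imwrite("pics/w4.png",imaging.capture("wrist"))
bot.movel([660,-50,258],max_speed=40); print(bot.get_state()["t"])
```

```text
True 32.4083 [660.04392373 -49.98683346 219.84061632] [-1.30231546  0.57772961  4.05727313] 0.002141059156449229
[660.04211471 -50.00637668 219.69821023] [-0.70148859 -0.15826819  5.72149764]
33.975
```

The press held at about 5.5 N. I'll check the depth in the image taken during the press by tracing the button's far edge against its known "up" view.

Run:
```python
from h import *
w=np.load("w0.npy",allow_pickle=True).item()
Rt=R.from_euler("xyz",[3.14134720,1.15145983e-04,-1.30951822]); pt=np.array([489.93,-130.20,399.84])
Xp=Rt.inv().apply(w["position"]-pt); XR=Rt.inv()*R.from_euler("xyz",w["rotation"]); R3=R.from_euler("xyz",[np.pi,0,np.deg2rad(-2)])
for n,z in(("w3",237.0),("w4",219.7)):
    m=dict(w); m["position"]=np.array([660,-50,z])+R3.apply(Xp); m["rotation"]=(R3*XR).as_euler("xyz")
    g=cv2.cvtColor(cv2.imread(f"pics/{n}.png"),cv2.COLOR_BGR2GRAY)
    print(n,g[235:320,314:323].mean(1).astype(int).tolist())
    for x,zz in((673.7,246),(673.7,242.5),(673.7,241),(685.3,237)):
        r=min(np.arange(200,330,.25),key=lambda v:abs(onplane(m,(318,v),zz)[0]-x)); print(x,zz,r)
```

```text
w3 [170, 170, 170, 170, 170, 170, 170, 170, 170, 170, 171, 173, 165, 118, 43, 25, 29, 30, 30, 34, 47, 63, 69, 67, 67, 68, 68, 66, 66, 67, 68, 68, 68, 69, 70, 70, 68, 69, 75, 79, 82, 85, 87, 89, 93, 99, 121, 153, 165, 165, 164, 164, 164, 164, 163, 163, 162, 162, 163, 163, 163, 162, 157, 153, 154, 154, 155, 155, 157, 142, 86, 25, 14, 18, 19, 19, 18, 18, 19, 18, 18, 18, 18, 17, 16]
673.7 246 283.0
673.7 242.5 279.75
673.7 241 278.5
685.3 237 249.0
w4 [169, 169, 169, 169, 169, 169, 170, 169, 170, 170, 170, 170, 170, 170, 170, 170, 170, 170, 170, 170, 170, 170, 170, 171, 173, 151, 88, 33, 26, 28, 31, 31, 31, 33, 44, 60, 68, 68, 67, 68, 67, 68, 67, 66, 66, 67, 67, 68, 69, 70, 69, 68, 67, 73, 84, 90, 94, 99, 120, 152, 165, 164, 164, 164, 163, 163, 164, 164, 164, 146, 90, 25, 15, 18, 18, 18, 18, 18, 19, 19, 19, 19, 17, 17, 17]
673.7 246 300.75
673.7 242.5 296.75
673.7 241 295.25
685.3 237 262.5
```

The button side shows about half its up height, so it travelled roughly 4–5 mm under a 5.5 N hold, which counts as pressed. I'll retreat, compare the top view numerically and hand in.

Run:
```python
from h import *
o=[np.pi,0,np.deg2rad(-2)]
bot.movel([660,-50,400],max_speed=150); bot.move_ptp([400,-250,400],o); bot.dwell(.3)
im=imaging.capture("top"); a=cv2.imread("pics/t3.png")
d=cv2.absdiff(cv2.GaussianBlur(im,(5,5),0),cv2.GaussianBlur(a,(5,5),0)).max(2)[60:300,60:420]
print("changed px",(d>30).sum(), bot.get_state()["t"], bot.get_state()["contact_force"])
if (d>30).sum()<20: bot.sign_off(); print("signed")
```

```text
changed px 0 36.6667 [-0.45244585 -0.22333337  1.19284617]
the job is handed in; nothing more can be done
signed
```

The grinder is three clicks coarser and the grind button was pressed and released, handed in at about 37 s with everything else standing where it was; the first press stopped above the button, and on the second it went down an estimated 4–5 mm of its 5 mm at about 5.5 N, so full depth is not exactly confirmed.

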